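# Catch the spacer blocks and keep the gate paddle pushed in

### The arm

A 7-joint arm with a two-finger parallel gripper is mounted at the origin on the work surface. World frame = base frame: x ahead of the robot, y to its left, z up, the work surface at z = 0. Lengths are in m, angles in rad, forces in N, time in s.
With the tool pointing down it reaches from about 0.425 to 0.975 m from the base axis. Payload 16.7 kg.
Tool frame: the origin (TCP) lies midway between the tips of the shut fingers; the grasp point (between the pads) lies 19 mm behind it; y points along the fingers, x is the direction in which the jaws open and shut, and the axes are right-handed (so a half turn about y gives the same grasp; the last joint's range is limited). The gripper opens to 85 mm and grips with 20 to 120 N. Pads are 22 mm wide; open, the fingers measure 114 mm over their backs; the gripper's body (76 mm by 85 mm) begins 54 mm behind the grasp point. The pads swing forward as they close: fully open they stand 13 mm farther back than shut.
Start: joints at [-1.341, 0.426, 0.074, 1.606, -0.034, 1.111, -0.067], TCP at [0.25, 0.627, 0.231] pointing down, gripper open.
Joint ranges: [-2.85, 2.85], [-0.5, 2.14], [-1.23, 1.37], [0.21, 2.46], [-1.02, 4.16], [0.16, 2.05], [-2.73, 2.73]. Speed limits (rad/s): [1.89, 1.89, 2.39, 2.39, 3.01, 3.01, 3.01].

### API

Orientations are given as a unit quaternion [w, x, y, z].
In Python, from workcell import robot, imaging gives the robot as it stands. The module is installed in compiled form; this text tells all that it offers.
- The arm moves only by the shell command python3 -m crank 'ROWS' [FORCE]. ROWS is JSON, one flat list of numbers, 7 for each row, row after row: the turn, a rotation vector about the world's x, y, z in rad, then the shift along the world's x, y, z in m, then the opening in per cent of the stroke, from 0 (shut) to 100 (fully open). A call has 1 to 12 rows; each row shifts and turns the commanded pose from where the row before left it; what a row does not reach is not made up. A row lasts 1/10 s, in which the tool goes at most 50 mm and 8.59 degrees, less where a joint would pass 70% of its speed; a pose out of reach is approached as far as the arm can. A call is refused whole if a number of a shift passes 0.05 or a number of a turn 0.15, either way. A call with a gripper value outside its range is refused whole. The fingers move at their own pace and stop on an object; FORCE is the grip in N (left out, the last holds). Time passes only in rows, so rows that do not move let the fingers close. It gives the time, the measured TCP pose, the force and the opening at its end, in the units of the state.
- robot.get_obs(): the state, without advancing time (a new reading comes with each control period).
- imaging.capture(name): name is "scene" or "side" or "wrist"; returns the picture (384x512x3 uint8, blue, green, red); there is no depth.
- imaging.calibration(name): a dict with "K" (3x3 intrinsics, pixels), "xyz" and "attitude" of the camera in the world. Camera axes: x right, y down, z forward; pixel columns grow to the right and rows downward; lengths in m; the calibration is good to about 2 mm. A picture is of the moment at which its call begins: read the wrist's pose just before it. calibration takes no time and is no camera call; for the wrist camera it gives the pose at the moment of the call.
- robot.job_done(): hands the job in, once; it reports no verdict.
The state is a dict: "time_s": time; "q": joint angles; "joint_velocities": joint speeds; "joint_efforts": joint torques, N m; "position": TCP position; "tool_rot": TCP orientation; "wrist_force": force on the tool from outside, world axes, zero at the start; "ft_torque": the same for the moment, N m; "grip_width": finger opening in m.
Only numpy, scipy, OpenCV 4.12 (cv2) and the standard library are available. Lean on these libraries where they do the work, as an engineer would, in place of code of your own. Each camera call takes 0.05 s, during which the arm holds its last target.

### The job

Pick up the steel pan by its bar handle and, with the pan itself, push the black paddle under the lip of the block dispenser fully back, so that the gate opens and all four wooden spacer blocks slide down the chute into the pan without any being spilled. Finish while still holding the pan upright in the gripper, off the bench, with the paddle pressed fully back, because I am about to tip more blocks into the chute. Leave the other things on the bench where they are.

Things in the scene. Friction and masses are not known exactly. Their poses are not given: they have to be found in the camera images.
- pan: bare-metal round tin pan, 84 mm across, 80 mm tall, 3 mm wall, about 140 g, with one straight dark wooden bar handle; stands left or right of the dispenser, handle roughly towards the robot. Origin: centre of its underside. The handle runs along its own -x, 41 to 131 mm from the axis, 14 mm wide, underside 48 and top 72 mm above the pan's underside.
- pan_handle (a point): middle of the part of the handle to grip: 92 mm from the pan's axis along its -x, 60 mm above its underside
- pan_rim (a point): centre of the pan's mouth, 80 mm above its underside
- dispenser: fixed block dispenser: grey base 200 x 130 x 14 mm with two posts and a steel chute (inside 28 mm wide, walls 28 mm high) sloping down at 30 degrees to its low end, roughly towards the robot. Origin: centre of the base's underside; its own x points level, away from the lip, towards the chute's high end. Place and yaw vary.
- lip (a point): middle of the chute's floor at its low open end (lip), 170 mm above the bench, 120 mm from the dispenser's origin along its -x. Blocks leave it along the dispenser's -x and land about 15 to 40 mm beyond it at 20 mm lower.
- paddle (a joint): spring-loaded paddle with gate, rad: 0 at rest (gate shut), 0.30 fully back at its stop; blocks pass from 0.15 to 0.2. Pivot across the chute, 20 mm behind the lip (dispenser's +x) and 55 mm above it. The black paddle hangs 105 mm below the pivot; pushed along the dispenser's +x it travels 31 mm under the chute, about 2 N at first, 4 N at the stop; it springs back if let go.
- paddle_face (a point): middle of the paddle's face, 64 mm wide, 60 mm high, facing the dispenser's -x. At rest 13 mm before the lip, 45 mm below it, lower edge leaning 0.30 rad forward; fully back it is upright, 17 mm behind the lip, 50 mm below it. A pan with its rim 20 mm under the lip meets it well; its axis is then about 25 mm before the lip when fully back.
- block0: one of four equal beech spacer blocks, 20 x 18 x 16 mm, 12 g, lying in single file in the chute behind the gate; number 1 from the gate. Origin at its centre.
- block1: one of four equal beech spacer blocks, 20 x 18 x 16 mm, 12 g, lying in single file in the chute behind the gate; number 2 from the gate. Origin at its centre.
- block2: one of four equal beech spacer blocks, 20 x 18 x 16 mm, 12 g, lying in single file in the chute behind the gate; number 3 from the gate. Origin at its centre.
- block3: one of four equal beech spacer blocks, 20 x 18 x 16 mm, 12 g, lying in single file in the chute behind the gate; number 4 from the gate. Origin at its centre.
- jar: closed paint jar, 72 mm across, 85 mm tall, standing on the side of the dispenser where the pan is not; bystander; origin on its underside.
- can: closed tin can, 66 mm across, 120 mm tall, at the left rear; bystander; origin on its underside.
- sanding_block: cork sanding block 70 x 100 x 30 mm lying in front of the robot; bystander; origin on its underside.
- brush: paint brush lying at the right; bystander; origin on its underside.
- tape_roll: roll of tape, 100 mm across, 24 mm tall, lying at the left; bystander; origin on its underside.
- roller: paint roller with yellow sleeve, about 290 x 180 x 48 mm, lying at the left near the robot; bystander; origin on its underside.
- bar_clamp: bar clamp 300 mm long, 30 mm high, lying at the right; bystander; origin on its underside.
There are look-alikes about, which are no part of the job. What is shaped like the pan but blue or purple is not meant.

How it is judged:
By the outcome, as a careful person would: the job done as asked, in the order asked, and still so for the second after the job is handed in, while the arm keeps its last pose, push and grip.
It also fails if it takes over 38 s, if anything falls off the work surface, if the arm or the gripper's body presses on something with over 40 N, if the wrist force passes 120 N, or if a joint passes its speed limit or range.

## Working session

There is one attempt and no reset: what is moved stays moved. The work goes in short steps, Python scripts to look and compute and a shell command to move; the robot and the scene stay as the last step left them, time stands still between calls to the robot, and variables do not carry over. Pictures are saved under pics/ and viewed, and the job is handed in when it is done.

```bash
mkdir -p pics; python3 - <<'E'
from workcell import robot, imaging
import cv2
print(robot.get_obs())
for n in ("scene","side","wrist"):
    c=imaging.calibration(n); print(n,c)
    im=imaging.capture(n); cv2.imwrite(f"pics/{n}0.png",im)
E
```

```text
{'time_s': 0.0, 'q': array([-1.3404937 ,  0.42670195,  0.07385161,  1.60663481, -0.03409553,
        1.11080193, -0.06706358]), 'joint_velocities': array([ 5.58334941e-05, -1.69013541e-04, -8.68027036e-04,  3.12801792e-04,
        5.22233297e-04, -4.35931732e-04,  3.96624733e-04]), 'joint_efforts': array([ 2.21065842e-03, -9.49845314e+01,  3.76161620e+00, -4.63518798e+01,
        1.92636967e-02,  9.95709415e-03, -6.11204356e-06]), 'position': array([0.25012107, 0.62649381, 0.2306184 ]), 'tool_rot': array([-0.58510832,  0.58567422,  0.39627568, -0.39698811]), 'wrist_force': array([-0.36749498,  1.06196273, -0.1160662 ]), 'ft_torque': array([ 0.00332882, -0.02162649, -0.02467377]), 'grip_width': 0.08510660640705488}
scene {'K': array([[413.24692158,   0.        , 249.78172745],
       [  0.        , 413.24692158, 200.45672051],
       [  0.        ,   0.        ,   1.        ]]), 'xyz': array([ 1.02334363, -0.81345161,  0.9207334 ]), 'attitude': array([-0.428655  ,  0.86674621,  0.22451299, -0.12082969])}
side {'K': array([[351.81845273,   0.        , 258.55693442],
       [  0.        , 351.81845273, 193.49075043],
       [  0.        ,   0.        ,   1.        ]]), 'xyz': array([ 0.19040259, -0.59016539,  1.03326217]), 'attitude': array([-0.32759782,  0.90835979, -0.2427824 ,  0.09283786])}
wrist {'K': array([[345.70213442,   0.        , 250.27835032],
       [  0.        , 345.70213442, 191.91866896],
       [  0.        ,   0.        ,   1.        ]]), 'xyz': array([0.17141784, 0.65736323, 0.37347402]), 'attitude': array([0.13617503, 0.81661478, 0.55328313, 0.09205668])}
```

View pics/scene0.png

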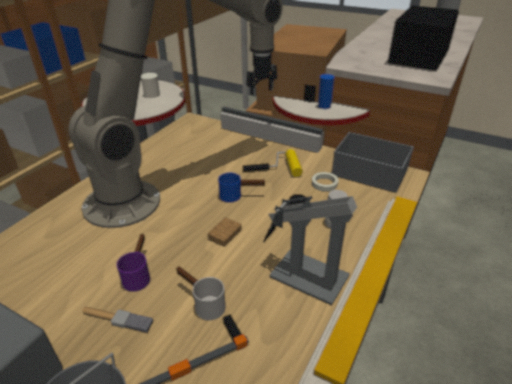

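View pics/side0.png

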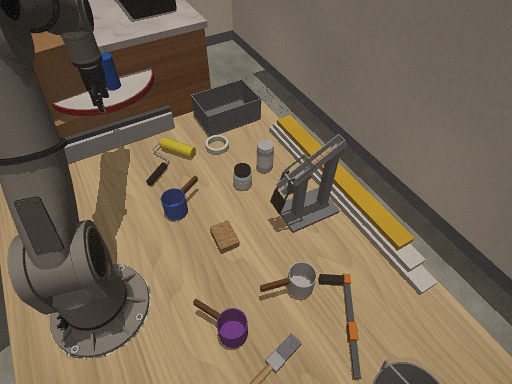

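View pics/wrist0.png

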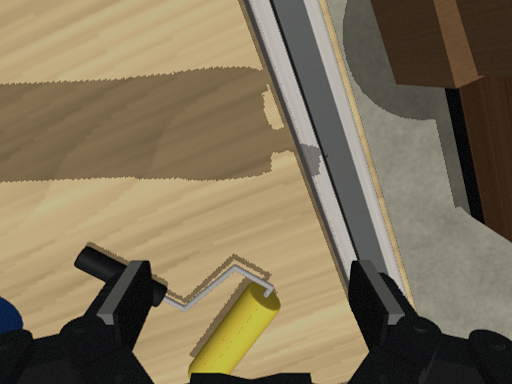

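The steel pan stands right of the dispenser: scene about (209,297), side about (301,280). The jar is to the left of the dispenser. I'll enlarge these areas next.

```bash
python3 - <<'E'
import cv2,numpy as np
from scipy.spatial.transform import Rotation as R
for n,boxes in (("scene",[(160,250,100,80),(255,180,110,125)]),("side",[(250,250,80,60),(260,130,90,105)])):
    im=cv2.imread(f"pics/{n}0.png")
    for i,(x,y,w,h) in enumerate(boxes):
        s=min(780//w,590//h); c=cv2.resize(im[y:y+h,x:x+w],None,fx=s,fy=s,interpolation=cv2.INTER_CUBIC)
        for k in range(0,w,10): cv2.putText(c,str(x+k),(k*s,10),0,.35,(0,0,255));cv2.line(c,(k*s,0),(k*s,h*s),(0,0,255) if k%50==0 else (0,200,255),1) if 1 else 0
        for k in range(0,h,10): cv2.putText(c,str(y+k),(0,k*s+10),0,.35,(0,0,255));cv2.line(c,(0,k*s),(w*s,k*s),(0,200,255),1)
        cv2.imwrite(f"pics/{n}_c{i}.png",c)
q=[-0.58510832,  0.58567422,  0.39627568, -0.39698811]
print(R.from_quat(np.roll(q,-1)).as_matrix().round(3))
E
```

```text
[[ 0.371 -0.    -0.929]
 [ 0.929 -0.001  0.371]
 [-0.001 -1.    -0.   ]]
```

View pics/scene_c0.png

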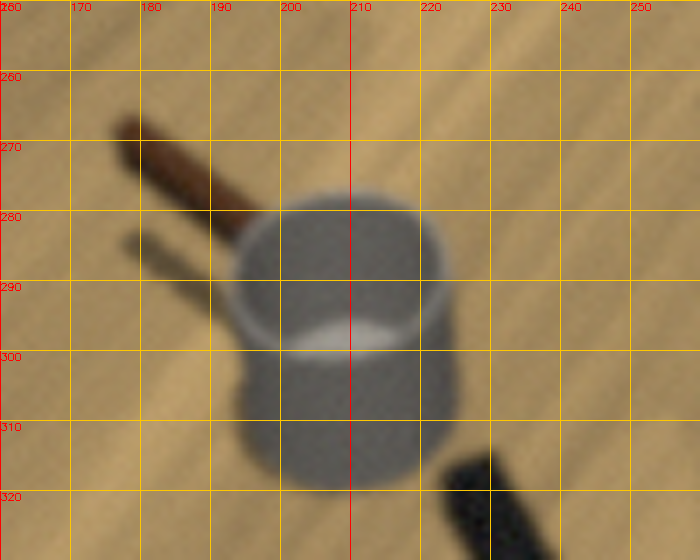

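View pics/scene_c1.png

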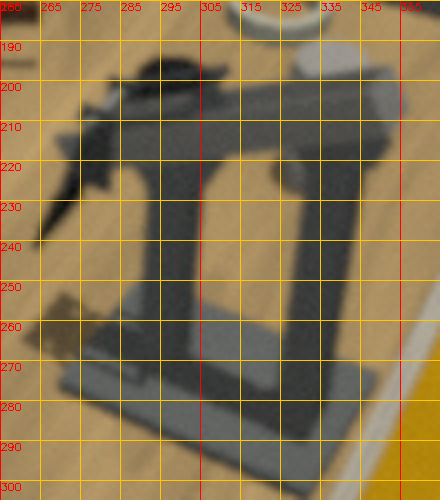

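View pics/side_c0.png

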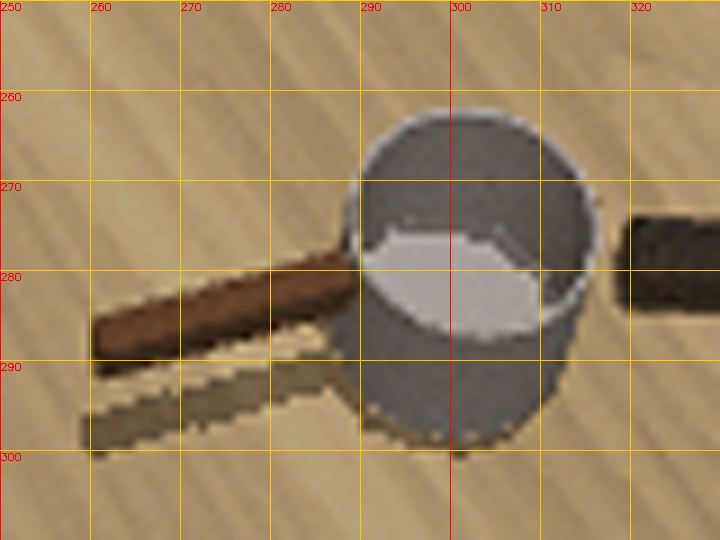

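View pics/side_c1.png

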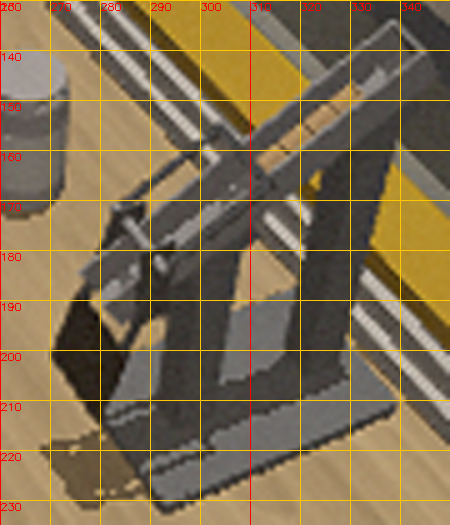

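```bash
cat > h.py <<'E'
import numpy as np,cv2
from scipy.spatial.transform import Rotation as R
from scipy.optimize import least_squares
from workcell import robot, imaging
def proj(n,P,c=None):
    c=c or imaging.calibration(n); a=R.from_quat(np.roll(c["attitude"],-1)).as_matrix()
    p=(np.atleast_2d(P)-c["xyz"])@a; p=p@c["K"].T; return p[:,:2]/p[:,2:]
def place(v,L):
    L=np.atleast_2d(L); c,s=np.cos(v[2]),np.sin(v[2])
    return np.c_[v[0]+c*L[:,0]-s*L[:,1], v[1]+s*L[:,0]+c*L[:,1], L[:,2]+(v[3] if len(v)>3 else 0)]
E
python3 - <<'E'
from h import *
t=np.linspace(0,2*np.pi,360)
rim=np.c_[.042*np.cos(t),.042*np.sin(t),0*t+.08]; bot=rim*[1,1,0]
C={n:imaging.calibration(n) for n in("scene","side")}
def rp(v):
    r=[]
    for n,(l,rr,tp,bt),bb,tip in (("scene",(193.3,223.5,277.2,301),320.2,(176.5,269)),("side",(289,316.3,262,287.8),299.7,(260,287.5))):
        p=proj(n,place(v,rim),C[n]); b=proj(n,place(v,bot),C[n])
        r+=[p[:,0].min()-l,p[:,0].max()-rr,p[:,1].min()-tp,p[:,1].max()-bt,b[:,1].max()-bb]
        r+=list(proj(n,place(v,[-.131,0,.062]),C[n])[0]-tip)
    return np.array(r)
s=least_squares(rp,[.7,-.1,0]);print("pan",s.x.round(4),s.fun.round(1))
pts=[("scene",(-.1,-.065,.014),(270,274)),("scene",(.1,-.065,.014),(331,303)),("scene",(.1,.065,.014),(349.5,273.3)),("side",(-.1,-.065,.014),(293,231)),("side",(.1,-.065,.014),(339.6,210))]
def rd(v): return np.concatenate([proj(n,place(v,L),C[n])[0]-u for n,L,u in pts])
d=least_squares(rd,[.8,.15,0]);print("disp",d.x.round(4),d.fun.round(1))
np.save("pan.npy",s.x);np.save("disp.npy",d.x)
for n in C:
    im=cv2.imread(f"pics/{n}0.png"); S=4; im=cv2.resize(im,None,fx=S,fy=S,interpolation=cv2.INTER_CUBIC)
    def ln(P,col,cl=False):
        p=((proj(n,P,C[n])+.5)*S).astype(int); cv2.polylines(im,[p.reshape(-1,1,2)],cl,col,1)
    ln(place(s.x,rim),(0,0,255),True);ln(place(s.x,bot),(0,0,255),True);ln(place(s.x,[[-.041,0,.072],[-.131,0,.072]]),(0,255,0))
    for z in(0,.014): ln(place(d.x,[[-.1,-.065,z],[.1,-.065,z],[.1,.065,z],[-.1,.065,z]]),(0,0,255),True)
    T=np.tan(.5236)
    for w in(-.014,.014):
        ln(place(d.x,[[-.12,w,.17],[.1,w,.17+.22*T]]),(0,255,0))
        ln(place(d.x,[[-.12,w,.17],[-.12-.014,w,.17+.0242]]),(0,255,0))
    ln(place(d.x,[[-.12,-.014,.17],[-.12,.014,.17]]),(0,255,0))
    # paddle at rest
    a=.3
    f=[( -.1-l*np.sin(a)-0.008,w,.225-l*np.cos(a)) for l,w in((.045,-.032),(.105,-.032),(.105,.032),(.045,.032))]
    ln(place(d.x,f),(255,0,255),True)
    bx={"scene":(165,175,195,150),"side":(245,125,110,180)}[n]
    x,y,w,h=[k*S for k in bx]; c=im[y:y+h,x:x+w]
    cv2.imwrite(f"pics/{n}_ov.png",cv2.resize(c,None,fx=min(800/w,600/h),fy=min(800/w,600/h)))
E
```

```text
pan [ 0.5549 -0.2413 -0.2411] [-1.8 -0.  -0.6  0.3  0.6  0.6 -0.3 -0.4  0.6 -0.6 -0.5 -1.   0.3  0.6]
disp [ 0.7484 -0.0048 -0.062 ] [-1.4 -0.1  0.5 -0.   0.4 -0.3 -0.3 -0.6  0.7  0.2]
```

View pics/scene_ov.png

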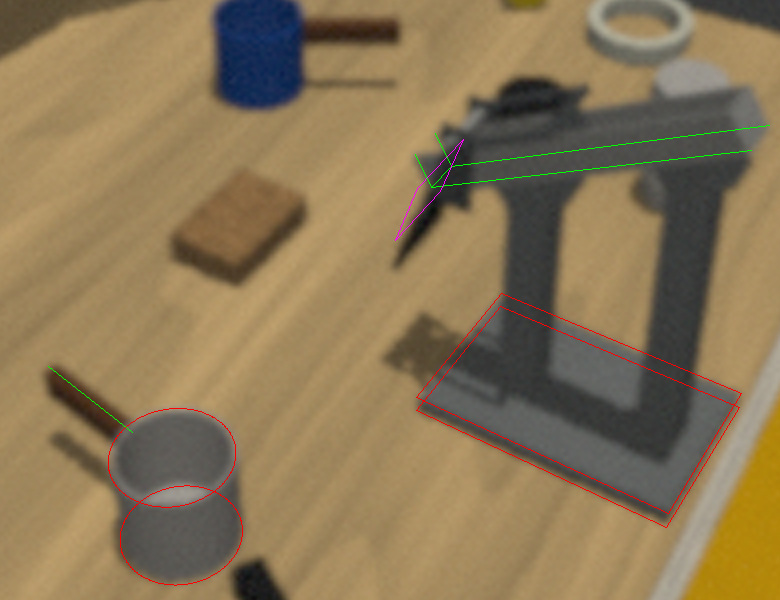

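View pics/side_ov.png

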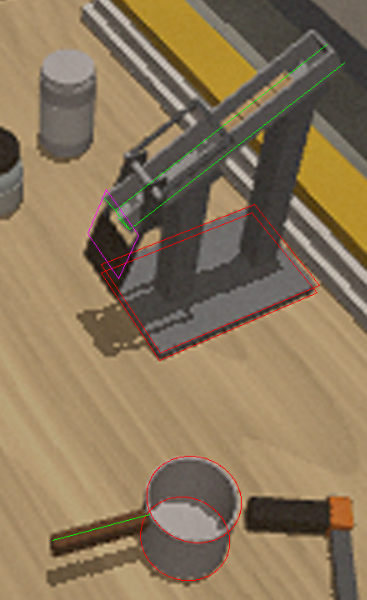

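The pan is at (0.555, −0.241) with yaw −0.24. The dispenser is at (0.748, −0.005) with yaw −0.06. I'll travel in an arc around the base to above the handle, turning the tool +0.14.

```bash
python3 -m crank '[0,0,0.014,0.025,-0.035,0,100, 0,0,0.014,0.025,-0.035,0,100, 0,0,0.014,0.025,-0.035,0,100, 0,0,0.014,0.025,-0.035,0,100, 0,0,0.014,0.025,-0.035,0,100, 0,0,0.014,0.025,-0.035,0,100, 0,0,0.014,0.025,-0.035,0,100, 0,0,0.014,0.025,-0.035,0,100, 0,0,0.014,0.003,-0.044,0,100, 0,0,0.013,0.003,-0.044,0,100, 0,0,0,0.003,-0.044,0,100, 0,0,0,0.003,-0.044,0,100]' 100
```

```text
time_s: 1.35
position: [0.462, 0.169, 0.2312]
tool_rot: [0.556, -0.556, -0.436, 0.436]
wrist_force: [1.3, 0.5, 0.7]
grip_width: 0.0855
```

```bash
python3 -m crank '[0,0,0,0,-0.044,0,100, 0,0,0,0,-0.044,0,100, 0,0,0,0,-0.044,0,100, 0,0,0,0,-0.044,0,100, 0,0,0,0,-0.044,0,100, 0,0,0,0,-0.044,0,100, 0,0,0,0,-0.044,0,100, 0,0,0,0,-0.044,0,100, 0,0,0,0,-0.034,0,100, 0,0,0,0,0,0,100]'
python3 - <<'E'
from h import *
o=robot.get_obs(); c=imaging.calibration("wrist"); im=imaging.capture("wrist")
s=np.load("pan.npy"); S=1.5; im=cv2.resize(im,None,fx=S,fy=S)
t=np.linspace(0,6.28,90)
for P in (np.c_[.042*np.cos(t),.042*np.sin(t),0*t+.08],np.array([[-.041,.007,.072],[-.131,.007,.072],[-.131,-.007,.072],[-.041,-.007,.072]])):
    cv2.polylines(im,[((proj("wrist",place(s,P),c)+.5)*S).astype(int).reshape(-1,1,2)],True,(0,0,255),1)
cv2.imwrite("pics/w1.png",im); print(o["position"],R.from_quat(np.roll(o["tool_rot"],-1)).as_matrix().round(3),s)
E
```

```text
time_s: 2.35
position: [0.4614, -0.2196, 0.2314]
tool_rot: [-0.557, 0.558, 0.434, -0.435]
wrist_force: [0.5, -0.4, -0.6]
grip_width: 0.0853
[ 0.46136589 -0.21962146  0.23143789] [[ 0.244  0.    -0.97 ]
 [ 0.97  -0.002  0.244]
 [-0.002 -1.    -0.   ]] [ 0.55488452 -0.2413277  -0.24111354]
```

View pics/w1.png

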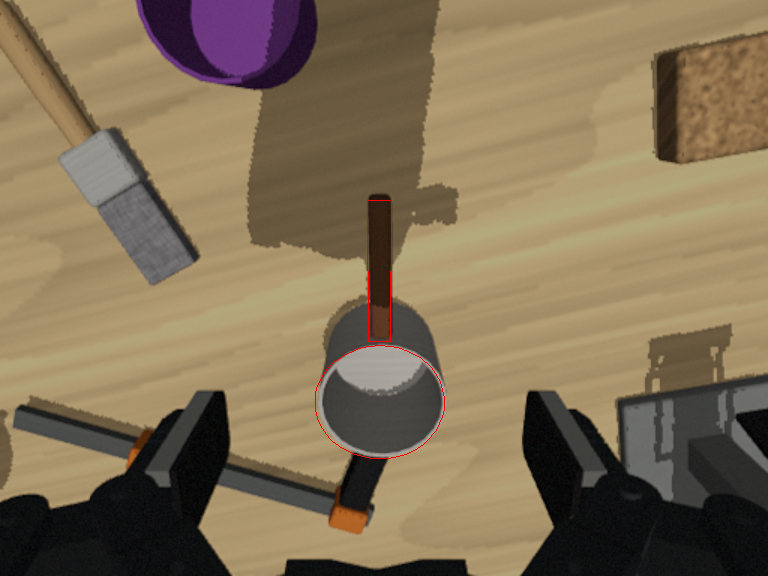

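The projected pan outline sits on the real one: mouth at about (380,402), handle from (380,200) to (380,340). The handle is centred between the fingers, so I'll descend and grip.

```bash
python3 -m crank '[0,0,0,0.002,0,-0.04,100, 0,0,0,0.002,0,-0.04,100, 0,0,0,0,0,-0.04,100, 0,0,0,0,0,-0.04,100, 0,0,0,0,0,-0.03,100, 0,0,0,0,0,0,100, 0,0,0,0,0,0,0, 0,0,0,0,0,0,0, 0,0,0,0,0,0,0, 0,0,0,0,0,0,0, 0,0,0,0,0,0,0, 0,0,0,0,0,0,0]' 100; python3 -m crank '[0,0,0,0,0,0,0, 0,0,0,0,0,0,0, 0,0,0,0,0,0,0, 0,0,0,0,0,0,0]' 
python3 - <<'E'
from h import *
for n in("side","wrist"):
    im=imaging.capture(n)
    if n=="side": im=cv2.resize(im[200:330,190:390],None,fx=4,fy=4,interpolation=cv2.INTER_CUBIC)
    cv2.imwrite(f"pics/g_{n}.png",im)
E
```

```text
time_s: 3.6
position: [0.4666, -0.2152, 0.042]
tool_rot: [-0.556, 0.557, 0.437, -0.436]
wrist_force: [-2.3, 1.4, 10.9]
grip_width: 0.0126
time_s: 4.0
position: [0.4666, -0.2151, 0.0419]
tool_rot: [-0.556, 0.557, 0.437, -0.436]
wrist_force: [-2.9, 1.5, 11.5]
grip_width: 0.0127
```

View pics/g_side.png

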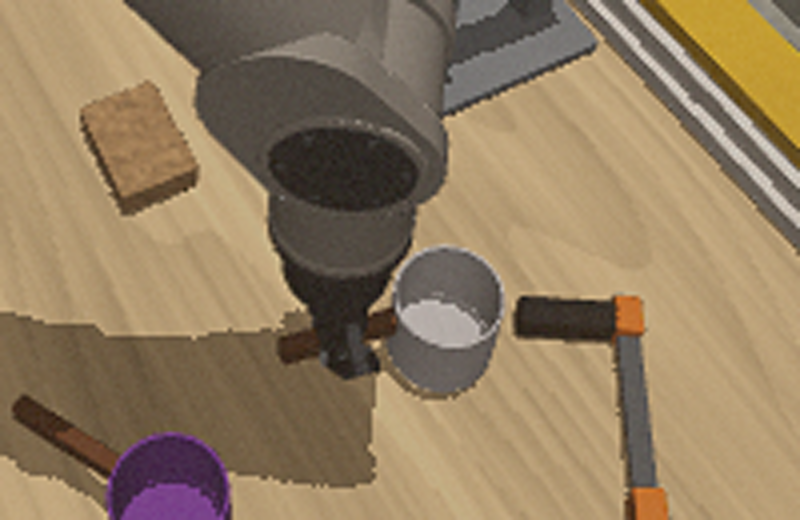

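View pics/g_wrist.png

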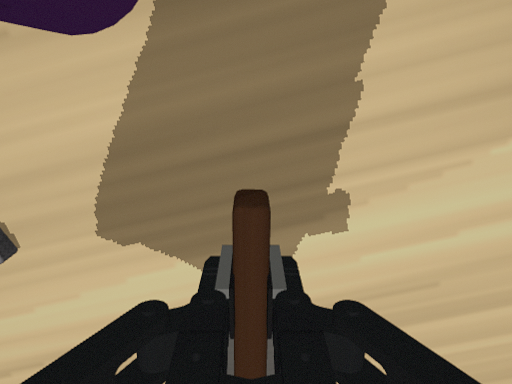

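The fingers have closed on the handle (12.7 mm opening) and the pan is still upright. Next is the lift.

```bash
python3 -m crank '[0,0,0,0,0,0.02,0, 0,0,0,0,0,0.025,0, 0,0,0,0,0,0.025,0, 0,0,0,0,0,0,0, 0,0,0,0,0,0,0]' 
python3 - <<'E'
from h import *
for n in("side","scene"):
    im=imaging.capture(n)
    x,y,w,h={"side":(250,220,80,90),"scene":(150,220,100,100)}[n]
    s=6; c=cv2.resize(im[y:y+h,x:x+w],None,fx=s,fy=s,interpolation=cv2.INTER_CUBIC)
    for k in range(0,w,10): cv2.putText(c,str(x+k),(k*s,10),0,.35,(0,0,255));cv2.line(c,(k*s,0),(k*s,h*s),(0,200,255),1)
    for k in range(0,h,10): cv2.putText(c,str(y+k),(0,k*s+10),0,.35,(0,0,255));cv2.line(c,(0,k*s),(w*s,k*s),(0,200,255),1)
    cv2.imwrite(f"pics/l_{n}.png",c)
E
```

```text
time_s: 4.6
position: [0.4664, -0.2149, 0.1115]
tool_rot: [-0.556, 0.557, 0.437, -0.436]
wrist_force: [-1.1, 0.4, -1.4]
grip_width: 0.0126
```

View pics/l_side.png

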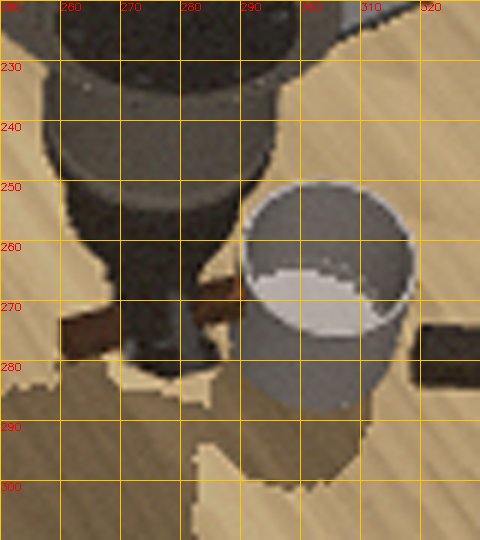

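View pics/l_scene.png

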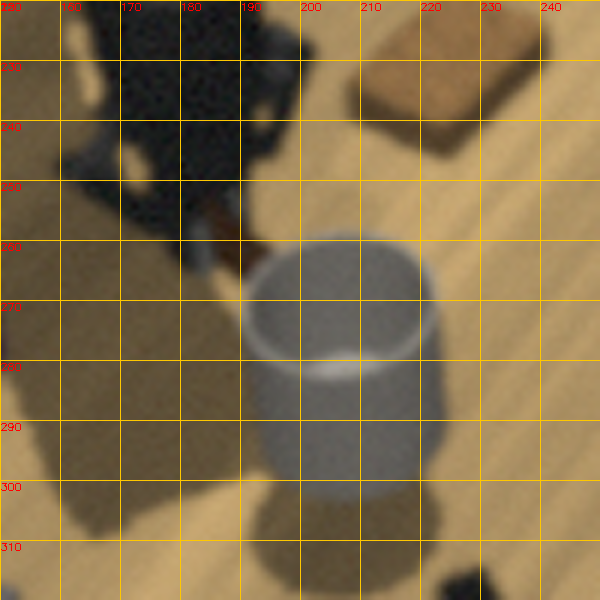

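```bash
python3 - <<'E'
from h import *
t=np.linspace(0,2*np.pi,180)
rim=np.c_[.042*np.cos(t),.042*np.sin(t),0*t+.08]; bot=rim*[1,1,0]
C={n:imaging.calibration(n) for n in("scene","side")}
def tr(v,L): # roll,pitch,yaw about pan origin
    return R.from_euler("ZYX",[v[3],v[4],v[5]]).apply(np.atleast_2d(L))+v[:3]
def rp(v):
    r=[]
    for n,(l,rr,tp,bt),bb,tip in (("scene",(190.5,222.8,258.5,283.5),303.5,None),("side",(290.3,318.8,250,276.3),288.2,(260,276.8))):
        p=proj(n,tr(v,rim),C[n]); b=proj(n,tr(v,bot),C[n])
        r+=[p[:,0].min()-l,p[:,0].max()-rr,p[:,1].min()-tp,p[:,1].max()-bt,b[:,1].max()-bb]
        if tip: r+=list(proj(n,tr(v,[-.131,0,.062]),C[n])[0]-tip)
    return np.array(r+[v[4]*3,v[5]*10])
s=least_squares(rp,[.55,-.24,.07,-.24,0,0]);print(s.x.round(4),s.fun.round(1))
E
```

```text
[ 0.5524 -0.2351  0.0641 -0.2246  0.0406  0.0203] [-0.5  0.2  0.   0.3  0.2 -0.7  0.4 -0.6 -0.3  0.2 -0.  -0.   0.1  0.2]
```

The pan is held almost level (droop about 2°), with its rim at about 0.145 m. I'll go sideways to just in front of the paddle, turning to line up with the dispenser and raising it 4 mm.

```bash
python3 -m crank '[0,0,0.02,-0.002,0.015,0.002,0, 0,0,0.025,-0.002,0.03,0.002,0, 0,0,0.025,-0.002,0.035,0,0, 0,0,0.025,-0.002,0.035,0,0, 0,0,0.025,-0.002,0.035,0,0, 0,0,0.025,0,0.035,0,0, 0,0,0.025,0,0.03,0,0, 0,0,0,0,0.013,0,0, 0,0,0,0,0,0,0, 0,0,0,0,0,0,0]' 120
python3 - <<'E'
from h import *
d=np.load("disp.npy")
for n in("side","scene","wrist"):
    c=imaging.calibration(n); im=imaging.capture(n)
    if n!="wrist":
        s=6; x,y,w,h={"side":(220,130,130,100),"scene":(230,180,130,100)}[n]
        im=cv2.resize(im[y:y+h,x:x+w],None,fx=s,fy=s,interpolation=cv2.INTER_CUBIC)
        k=im
        for g in range(0,w,10): cv2.putText(k,str(x+g),(g*s,10),0,.35,(0,0,255))
        for g in range(0,h,10): cv2.putText(k,str(y+g),(0,g*s+10),0,.35,(0,0,255))
    else: x=y=0; s=1.5; im=cv2.resize(im,None,fx=s,fy=s)
    L=place(d,[[-.12,-.014,.17],[-.12,.014,.17],[-.105,.0,.17],[-.16,0,.15]])
    for p in proj(n,L,c): cv2.circle(im,tuple(((p-[x,y]+.5)*s).astype(int).tolist()),3,(0,0,255),-1)
    cv2.imwrite(f"pics/a_{n}.png",im)
E
```

```text
time_s: 5.7
position: [0.4557, 0.0128, 0.1149]
tool_rot: [0.517, -0.517, -0.482, 0.483]
wrist_force: [-0.3, -0.6, -0.8]
grip_width: 0.012
```

View pics/a_side.png

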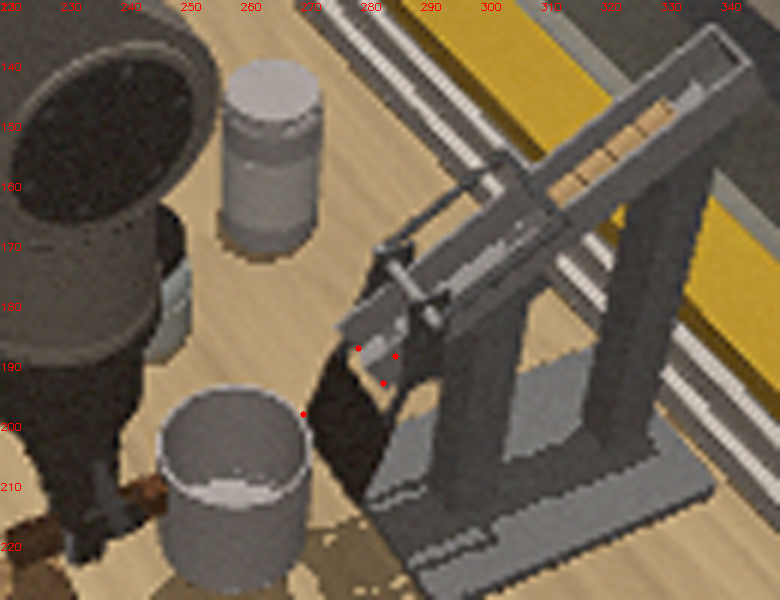

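View pics/a_scene.png

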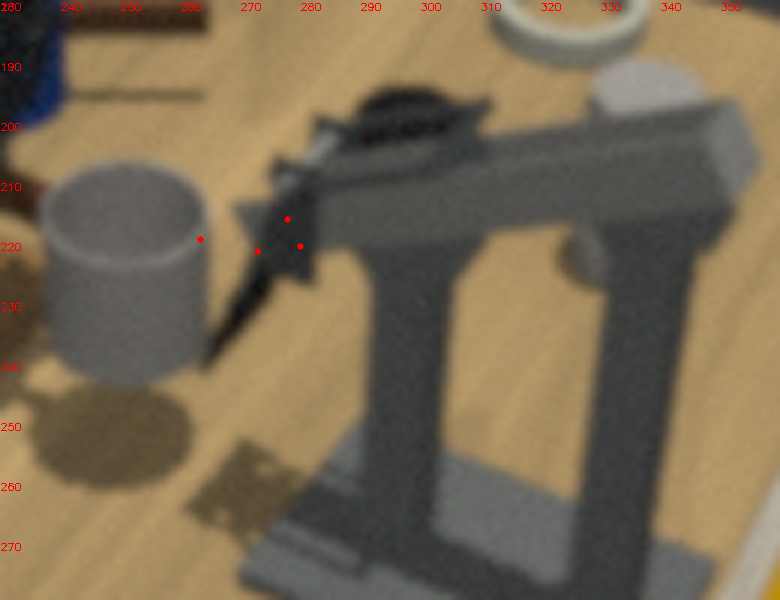

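View pics/a_wrist.png

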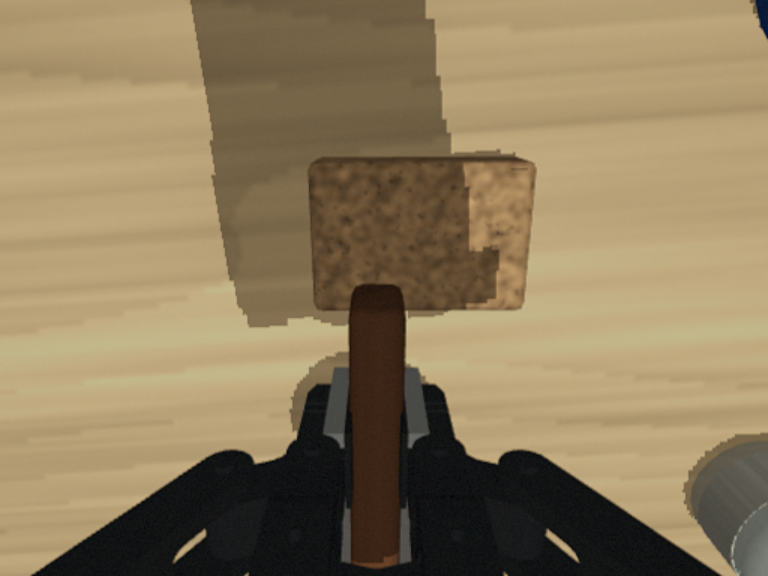

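Both views show the pan level in front of the paddle, on the chute's line; its rim is at about side (258,203) and scene (249,215). I'll push along the dispenser's +x and watch the force.

```bash
python3 -m crank '[0,0,0,0.01,-0.0006,0,0, 0,0,0,0.012,-0.0007,0,0, 0,0,0,0.012,-0.0007,0,0, 0,0,0,0.01,-0.0006,0,0, 0,0,0,0.008,-0.0005,0,0, 0,0,0,0.006,-0.0004,0,0, 0,0,0,0.003,0,0,0, 0,0,0,0,0,0,0]'; python3 - <<'E'
from h import *
for n in("side","scene"):
    im=imaging.capture(n)
    s=6; x,y,w,h={"side":(220,130,130,100),"scene":(230,180,130,100)}[n]
    cv2.imwrite(f"pics/p_{n}.png",cv2.resize(im[y:y+h,x:x+w],None,fx=s,fy=s,interpolation=cv2.INTER_CUBIC))
E
```

```text
time_s: 6.65
position: [0.5135, 0.0092, 0.1137]
tool_rot: [0.519, -0.515, -0.48, 0.484]
wrist_force: [-22.4, 1.5, 1.5]
grip_width: 0.0122
```

View pics/p_side.png

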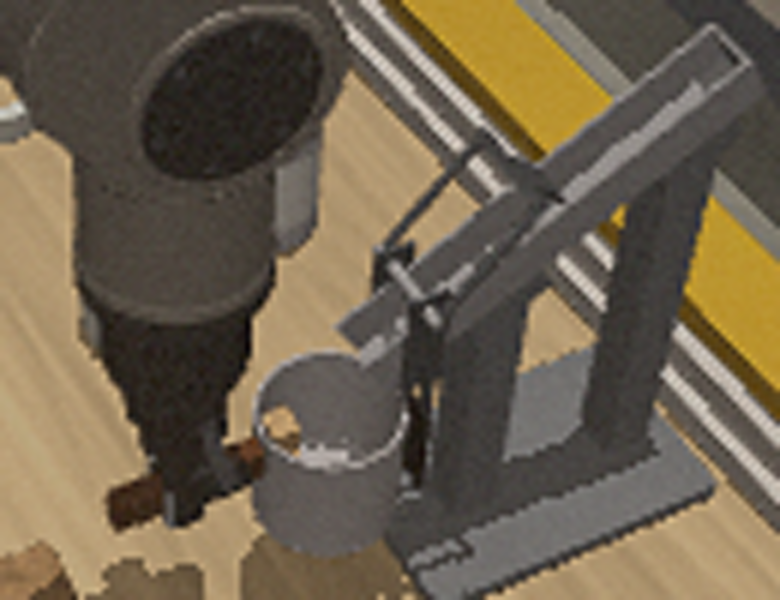

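View pics/p_scene.png

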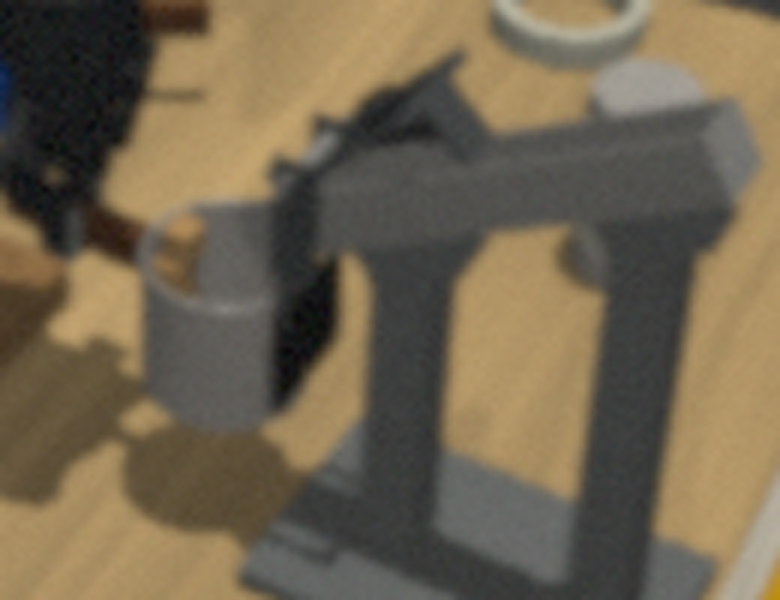

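The paddle is hard against its stop (22 N, well over the spring's 4 N), the chute is empty and blocks are in the pan. I'll ease off slightly, then check the pan, the bench and whether it stays steady.

```bash
python3 -m crank '[0,0,0,-0.001,0,0,0, 0,0,0,0,0,0,0, 0,0,0,0,0,0,0, 0,0,0,0,0,0,0, 0,0,0,0,0,0,0]'; python3 -m crank '[0,0,0,0,0,0,0, 0,0,0,0,0,0,0, 0,0,0,0,0,0,0, 0,0,0,0,0,0,0, 0,0,0,0,0,0,0]';python3 - <<'E'
from h import *
for n in("side","scene"):
    im=imaging.capture(n); cv2.imwrite(f"pics/f_{n}.png",im)
    s=10; x,y,w,h={"side":(235,175,70,55),"scene":(240,200,70,55)}[n]
    cv2.imwrite(f"pics/fc_{n}.png",cv2.resize(im[y:y+h,x:x+w],None,fx=s,fy=s,interpolation=cv2.INTER_CUBIC))
E
```

```text
time_s: 7.25
position: [0.5133, 0.0092, 0.1142]
tool_rot: [0.519, -0.516, -0.48, 0.484]
wrist_force: [-18.4, 1.6, -2.1]
grip_width: 0.0122
time_s: 7.75
position: [0.5133, 0.0092, 0.1142]
tool_rot: [0.519, -0.516, -0.48, 0.484]
wrist_force: [-18.1, 0.5, -2.2]
grip_width: 0.0124
```

View pics/f_side.png

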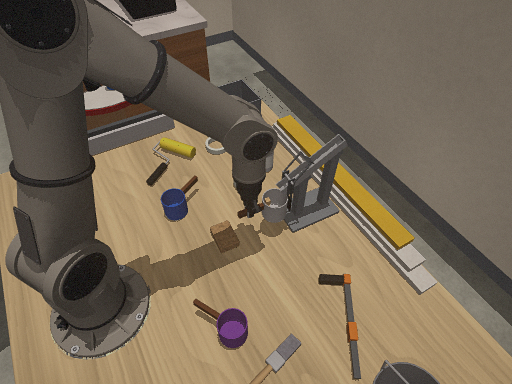

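View pics/f_scene.png

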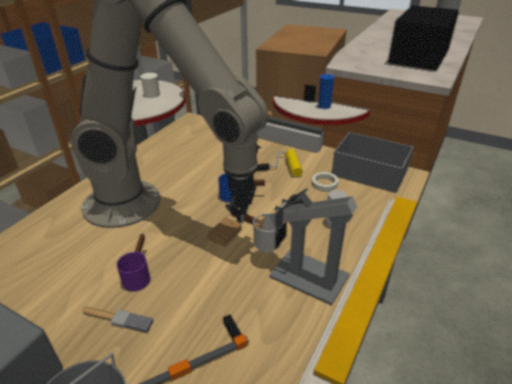

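View pics/fc_side.png

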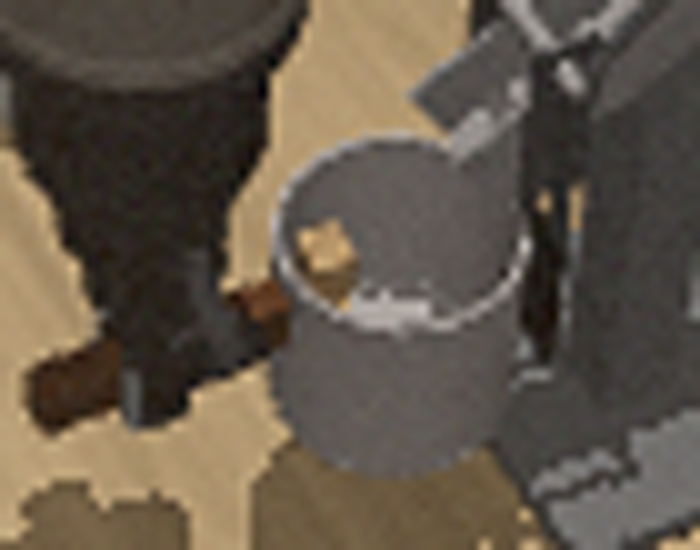

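View pics/fc_scene.png

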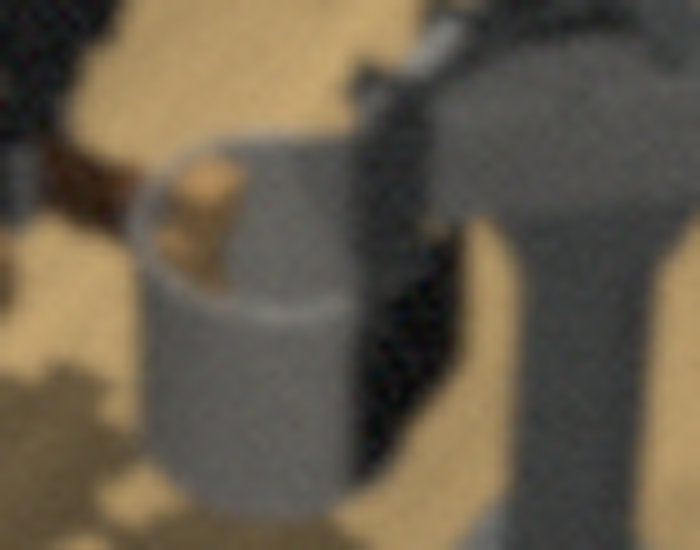

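The chute is empty and blocks are piled in the pan, at about side (267,200). There's something odd near the sanding block at side (218,229), so I'll enlarge that.

```bash
python3 - <<'E'
import cv2,numpy as np
def cr(f,x,y,w,h,s): 
    im=cv2.imread(f"pics/{f}.png"); return cv2.resize(im[y:y+h,x:x+w],(400,300),interpolation=cv2.INTER_CUBIC)
a=np.hstack([cr("side0",195,205,60,45,0),cr("f_side",195,205,60,45,0)])
b=np.hstack([cr("scene0",200,205,72,54,0),cr("f_scene",200,205,72,54,0)])
cv2.imwrite("pics/cmp.png",np.vstack([a,b]))
from workcell import imaging
im=imaging.capture("wrist"); cv2.imwrite("pics/f_wrist.png",im)
E
```

```text
(no output)
```

View pics/cmp.png

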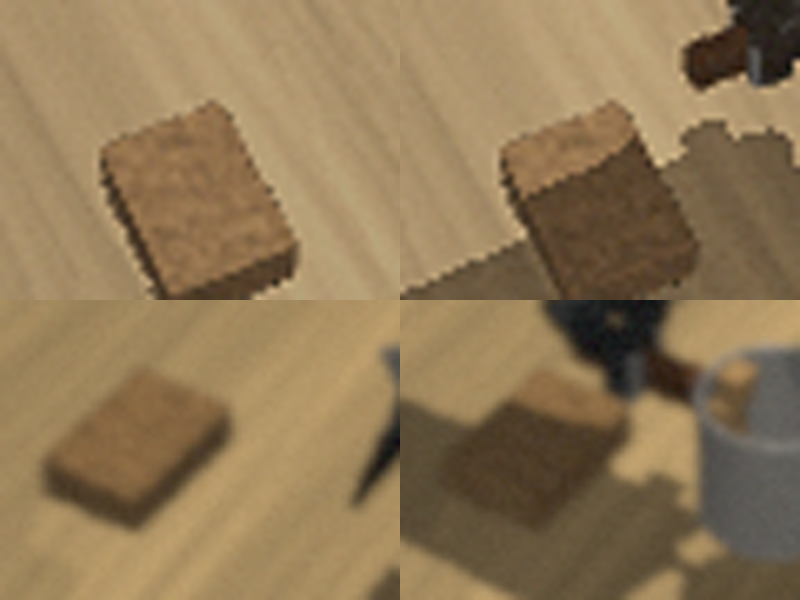

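View pics/f_wrist.png

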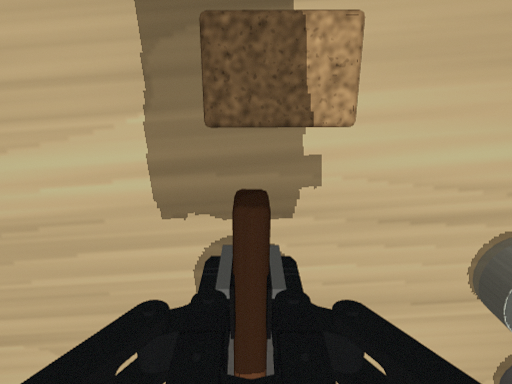

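That was only the gripper's shadow on the sanding block. One last check of the chute near the gate for a leftover block.

```bash
python3 - <<'E'
import cv2,numpy as np
a=[]
for f in("side0","f_side"):
    im=cv2.imread(f"pics/{f}.png"); a.append(cv2.resize(im[140:200,270:310],(400,600),interpolation=cv2.INTER_CUBIC))
cv2.imwrite("pics/ch.png",np.hstack(a))
E
```

```text
(no output)
```

View pics/ch.png

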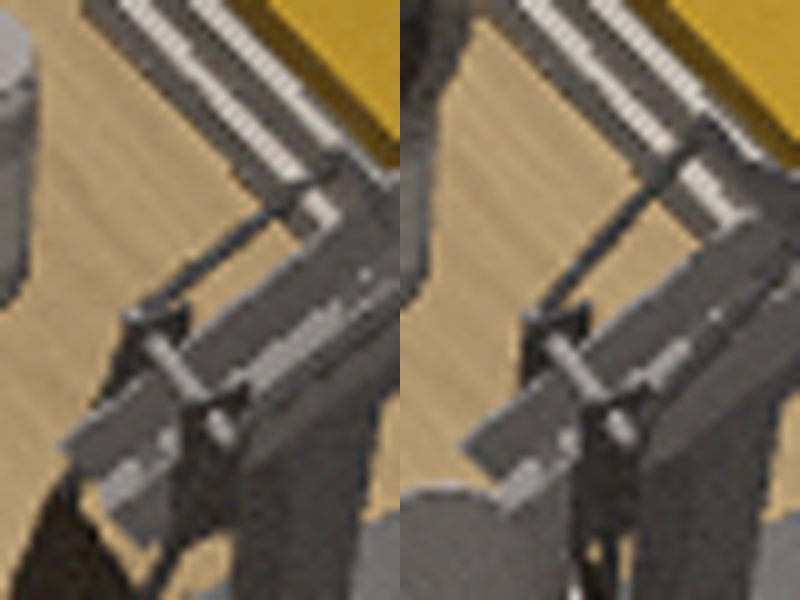

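The chute is clear down to the lip, the gate arm is raised and the paddle hangs upright. I'm handing the job in.

```bash
python3 - <<'E'
from workcell import robot
o=robot.get_obs(); print(o["time_s"],o["wrist_force"],o["grip_width"]); print(robot.job_done())
E
```

```text
7.9 [-18.00362947   0.17680179  -2.17592372] 0.012119927037639916
the job is handed in; nothing more can be done
None
```

I picked up the steel pan by its handle and pushed the dispenser's paddle fully back with it. The blocks slid down into the pan, and I handed the job in at 7.9 s with the pan still held off the bench.

**Paddle:** It stands upright against its stop and the gate is raised. The push held steady at about 18 N, well above the 4 N of the spring.

**Blocks:** No block shows in the visible part of the chute, and none shows on the bench or the sanding block. I could count only two in the pan, because its wall hides the rest. That all four are in there follows from the chute and bench looking clear; I did not count them.

**Pan:** It is gripped at 120 N, with the fingers steady at about 12 mm. It drooped by roughly 2° when lifted and was otherwise upright, with the rim at about 0.15 m.

**Other things on the bench:** I saw nothing else moved in the pictures. I compared only the sanding block closely with its starting position.

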